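# Vent position of the watch test pot

### The arm

A 6-joint arm with a two-finger parallel gripper is mounted at the origin on the work surface. World frame = base frame: x ahead of the robot, y to its left, z up, the work surface at z = 0. Lengths are in m, angles in rad, forces in N, time in s.
With the tool pointing down it reaches from about 0.35 to 0.975 m from the base axis. Payload 4.9 kg.
Tool frame: the origin (TCP) lies on the centre line of the jaws, within the pads' length; the fingertips stand 11 mm ahead of it and the grasp point (between the pads) lies 8 mm behind it; z points along the fingers, y is the direction in which the jaws open and shut (so a half turn about z gives the same grasp; the last joint's range is limited). The gripper opens to 85 mm and grips with 20 to 120 N. Pads are 22 mm wide; open, the fingers measure 114 mm over their backs; the gripper's body (76 mm by 85 mm) begins 54 mm behind the grasp point. The pads swing forward as they close: fully open they stand 13 mm farther back than shut.
Start: joints at [-1.254, 0.053, 1.613, -0, 1.476, -0.119], TCP at [0.264, -0.567, 0.242] pointing down, gripper open.
Joint ranges: [-3.01, 3.01], [-1.01, 2.22], [0.06, 2.58], [-1.02, 4.17], [0.09, 2.62], [-3.14, 3.14]. Speed limits (rad/s): [2.57, 2.57, 3.14, 3.14, 3.14, 3.14].

### API

Orientations are given as a rotation vector (axis times angle).
In Python, from station import ctrl gives the robot as it stands.
- The arm moves only by the tool send_rows, never from a script. Its argument "series" is a list of rows, each an object of numbers: "tx", "ty", "tz": the shift along the tool's x, y, z in cm; "wx", "wy", "wz": the turn, a rotation vector about the tool's x, y, z in rad; "jaw": the closure, from 0 (fully open) to 1 (shut). In form: [{"tx": .., "ty": .., "tz": .., "wx": .., "wy": .., "wz": .., "jaw": ..}, ...]. A call has 1 to 5 rows; each row shifts and turns the pose as measured when the row begins, along the tool's axes as they then stand; what a row does not reach is not made up. A row lasts 1/8 s, in which the tool goes at most 62.5 mm and 10.7 degrees, less where a joint would pass 70% of its speed; a pose out of reach is approached as far as the arm can. A call is refused whole if a number of a shift passes 6.25 or a number of a turn 0.188, either way. A call with a gripper value outside its range is refused whole. The fingers move at their own pace and stop on an object; "squeeze" is the grip in N (left out, the last holds). Time passes only in rows, so rows that do not move let the fingers close. It gives the time, the measured TCP pose, the force and the opening at its end, in the units of the state.
- ctrl.get_obs(): the state, without advancing time (a new reading comes with each control period).
- ctrl.get_image(name): name is "scene" or "side" or "wrist"; returns the picture (420x560x3 uint8, red, green, blue); there is no depth.
- ctrl.camera_info(name): a dict with "mtx" (3x3 intrinsics, pixels), "k1" (the pictures are not rectified: a ray, as slopes to the right and down, at radius r is drawn at 1 + k1 r^2 times it, then the intrinsics apply), "R" (3x3) and "t" (3): a world point X has camera coordinates R X + t. Camera axes: x right, y down, z forward; pixel columns grow to the right and rows downward; lengths in m; the calibration is good to about 2 mm. A picture is of the moment at which its call begins: read the wrist's pose just before it. camera_info takes no time and is no camera call; for the wrist camera it gives the pose at the moment of the call.
- ctrl.finish_job(): hands the job in, once; it reports no verdict.
The state is a dict: "t": time; "q": joint angles; "dq": joint speeds; "effort": joint torques, N m; "tool_pos": TCP position; "tool_rot": TCP orientation; "contact_force": force on the tool from outside, world axes, zero at the start; "wrist_torque": the same for the moment, N m; "opening": finger opening in m.
Only numpy, scipy, OpenCV 4.12 (cv2) and the standard library are available. Lean on these libraries where they do the work, as an engineer would, in place of code of your own. Each camera call takes 0.05 s, during which the arm holds its last target.

### The job

Slide the vise's movable jaw open, lift the bayonet cap out by its grip bar, and set it into the water-resistance test pot: its two lugs go down through the two notches until the cap's flange lies on the rim. Turn the cap clockwise (seen from above) halfway to the lock, so that its grip bar points at the two single raised ribs on the rim (the vent position), without going on to where the lock clicks. Finish while still gripping the cap and holding it there against its return spring, and leave the other things on the bench where they are.

Things in the scene. Friction and masses are not known exactly. Their poses are not given: they have to be found in the camera images.
- vise_seat (a point): centre of the bed of a small grey vise with steel jaws, fixed to the bench; on the bed's upper face, 30 mm above the bench, under the middle of the cap at the start. The movable jaw opens towards this y axis. The base is 84 mm wide in x and reaches from y -50 to +110 mm. A low fixed jaw, 13 mm high, is on the -y side.
- jaw (a joint): sliding of the movable vise jaw, m: 0 shut (starts at 0 to 0.002), 0.042 fully open; takes about 3 N and stays where left. Shut, its lip (upper face 27 mm above the bed) covers 5 mm of the cap's flange edge; open it 30 mm or more for the cap to come straight up with room for the fingers.
- jaw_tab (a point): centre of the upright steel tab on the movable jaw, by which it is slid: 12 mm thick along the vise's y (pinch it across this), 30 mm wide along the vise's x, 40 mm high (20 mm above and below this point). Shut, it lies 60 mm to +y of vise_seat and 47 mm above it. Axes as vise_seat.
- cap_grip (a point): grip point of the loose aluminium bayonet cap (0.18 to 0.29 kg), in its upright grip bar: bar 44 mm long along x, 12 mm thick along y, 41 mm high; this point is 18 mm below the bar's top, 22 mm above the flange, 42 mm above the cap's underside. z is up. The cap starts standing on the vise bed, its bar across the sliding direction, up to 0.25 rad off.
- cap: the cap: origin at the centre of its underside, 42 mm below cap_grip, same axes. Flange disc 60 mm in diameter, 4 mm thick, lower face 16 mm above the underside; below it a plug of 40 mm diameter; at the plug's foot two lugs to +x and -x, in line with the bar, 8 mm wide, 5 mm high, reaching 26 mm from the axis. A half turn makes no difference.
- pot_rim (a point): centre of the mouth of the round brass test pot (78 mm in diameter on a 100 mm foot, fixed), level with the rim's upper face, 70 mm above the bench. z is up. Bore 44 mm in diameter with two notches at +x and -x, 13 mm wide, reaching 30 mm from the axis. Lip 8 mm thick, hollow beneath. A low gauge sticks out at +y, to 85 mm from the axis.
- half_mark: the two single raised ribs on the pot's rim (8 x 3 mm, 2.5 mm high, 35 mm from the axis, opposite each other); origin at pot_rim; x runs through both ribs, 45 degrees clockwise of the notches. Double ribs at 90 degrees mark the lock. Fully seated in the notches (cap x along pot x), the cap's flange lies on the rim and cap_grip is 26 mm above it.
- follower (a joint): angle by which the lugs have pushed the pot's return spring, rad, clockwise from above: 0 at rest, met after about 6 degrees of turn, about 0.7 at the vent position, where it pushes back with about 0.15 N m and turns the cap back if it is let go. A small spring nub inside is met at about 60 degrees of turn (0.9 here) and clicks past from there on to the lock. The cap cannot be turned anticlockwise.
- wristwatch_mid (a point): gold wristwatch, its bracelet clasped, lying on its side, about 75 x 60 x 40 mm; the point is in its middle. Leave alone.
- pocket_watch_mid (a point): silver hunter-case pocket watch, 50 mm disc, 15 mm thick, with crown and bow; point in the disc's middle. Leave alone.
- case_opener_mid (a point): steel case opener, a bar handle with a cross head, about 130 x 52 mm, lying flat; point between handle and head. Leave alone.
- parts_tray_mid (a point): black plastic parts tray divided in cells, 110 x 170 x 22 mm; point in its middle. Leave alone.
- screwdriver_mid (a point): screwdriver 130 mm long, lying on the bench; its point of origin. Leave alone.
- loupe_mid (a point): black eye loupe, 38 mm across and 28 mm high, standing on its narrow end; point in its middle. Leave alone.
There are look-alikes about, which are no part of the job. What is shaped like the cap but blue or pink is not meant.

How it is judged:
On the way, in this order (a step that is already met when the one before it is completed fails the run):
1. the vise jaw is slid open by more than 20 mm while the cap still stands on the vise bed (value of joint jaw above 0.02 m and distance between cap and vise_seat below 0.018 m), for 0.1 s.
2. the gripper lifts the cap out, 40 mm or more above the vise bed (z of cap in the frame of vise_seat above 0.04 m and contact force between the fingers and cap above 1 N), for 0.1 s.
At the end, for the whole second after the job is handed in: cap upright in the pot (within 4 mm of the axis, underside 13.5 mm or more below the rim), bar within 0.2 rad of the single ribs, follower beyond 0.4 rad, cap still and gripped with over 2 N; vise jaw left open over 15 mm (horizontal distance between cap and pot_rim below 0.004 m and z of cap in the frame of pot_rim below -0.0135 m and angle between the x axis of cap and the x axis of half_mark, either way round below 0.2 rad and angle between cap's own z axis and vertical below 0.1 rad and value of joint follower above 0.4 rad and contact force between the fingers and cap above 2 N and angular speed of cap below 0.15 rad/s and value of joint jaw above 0.015 m); the arm keeps its last pose, push and grip.
It fails at once if the cap is turned on into the lock click (follower beyond 1.0 rad, some 65 degrees of turn) (value of joint follower above 1 rad).
It fails at once if a thing standing by is shifted by more than 20 mm (distance of any of wristwatch_mid, pocket_watch_mid, case_opener_mid, parts_tray_mid, screwdriver_mid, loupe_mid from where it was at the start of the episode above 0.02 m).
It also fails if it takes over 56 s, if anything falls off the work surface, if the arm or the gripper's body presses on something with over 40 N, if the wrist force passes 120 N, or if a joint passes its speed limit or range.

## Working session

There is one attempt and no reset: what is moved stays moved. The work goes in short steps, Python scripts to look and compute and a tool call to move; the robot and the scene stay as the last step left them, time stands still between calls to the robot, and variables do not carry over. Pictures are saved under pics/ and viewed, and the job is handed in when it is done.

Besides the shell and the picture viewer there is one more tool, called after ">>>" in YAML: its name, and indented under it one key for each argument. send_rows: Moves the arm, as the interface text tells. Its arguments: {"type":"object","properties":{"series":{"type":"array"},"squeeze":{"type":"number"}},"required":["series"]}

```bash
ls; mkdir -p pics; cat > h.py <<'E'
import numpy as np, cv2, json
from station import ctrl
from scipy.spatial.transform import Rotation as Ro
def save(n,f):
    im=ctrl.get_image(n); cv2.imwrite('pics/'+f,im[:,:,::-1]); return im
def ray(ci,u,v):
    K=np.array(ci['mtx']);x=(u-K[0,2])/K[0,0];y=(v-K[1,2])/K[1,1]
    rd=np.hypot(x,y);r=rd
    for _ in range(30): r=rd/(1+ci['k1']*r*r)
    s=r/rd if rd>0 else 1
    R=np.array(ci['R']);t=np.array(ci['t'])
    return -R.T@t, R.T@np.array([x*s,y*s,1])
def atz(ci,u,v,z):
    o,d=ray(ci,u,v); return o+d*(z-o[2])/d[2]
def proj(ci,X):
    c=np.array(ci['R'])@np.array(X)+np.array(ci['t']);a=c[:2]/c[2];a=a*(1+ci['k1']*(a@a));K=np.array(ci['mtx'])
    return K[0,0]*a[0]+K[0,2],K[1,1]*a[1]+K[1,2]
def tri(obs):
    A=np.zeros((3,3));b=np.zeros(3)
    for ci,u,v in obs:
        o,d=ray(ci,u,v);d=d/np.linalg.norm(d);P=np.eye(3)-np.outer(d,d);A+=P;b+=P@o
    X=np.linalg.solve(A,b); return X,[np.linalg.norm(np.array(proj(c,X))-[u,v]) for c,u,v in obs]
def tn(o): # tool axes
    return Ro.from_rotvec(o['tool_rot']).as_matrix()
E
python3 - <<'E'
from h import *
for n in ['scene','side','wrist']:
    ci=ctrl.camera_info(n); save(n,n+'0.png'); print(n,np.round(ci['mtx'],1).tolist(),ci['k1'],np.round(-np.array(ci['R']).T@ci['t'],3),np.round(ci['R'],2).tolist())
print(ctrl.get_obs())
E
```

```text
pics
scene [[405.6, 0.0, 286.1], [0.0, 405.6, 205.9], [0.0, 0.0, 1.0]] 0.007315839074776285 [1.088 0.326 0.696] [[-0.53, 0.85, 0.01], [0.58, 0.38, -0.72], [-0.61, -0.37, -0.7]]
side [[392.6, 0.0, 285.2], [0.0, 392.6, 211.8], [0.0, 0.0, 1.0]] -0.053644920459470884 [0.395 0.733 0.583] [[-0.97, -0.24, -0.0], [-0.13, 0.54, -0.83], [0.2, -0.81, -0.55]]
wrist [[304.1, 0.0, 273.6], [0.0, 304.1, 213.2], [0.0, 0.0, 1.0]] 0.0036137847939318552 [ 0.326 -0.538  0.374] [[0.42, -0.91, -0.0], [-0.87, -0.41, 0.27], [-0.25, -0.11, -0.96]]
{'t': 0.15, 'q': array([-1.25400841e+00,  5.32065217e-02,  1.61400287e+00,  4.00316240e-05,
        1.47599145e+00, -1.19010565e-01]), 'dq': array([-0.00031374, -0.00210108, -0.00558072, -0.00122228, -0.00037898,
       -0.00039686]), 'effort': array([ 6.03543904e-04, -3.94241238e+01, -3.70722950e+01, -1.42292233e-04,
        4.67861944e-03,  3.24338146e-05]), 'tool_pos': array([ 0.26368902, -0.56612645,  0.24133011]), 'tool_rot': array([-3.06574071e+00, -6.78793750e-01,  1.87015592e-04]), 'contact_force': array([-0.00338296,  0.05000074, -0.00702185]), 'wrist_torque': array([ 0.00420034, -0.00734579,  0.00511521]), 'opening': 0.08544190612941858}
```

View pics/scene0.png

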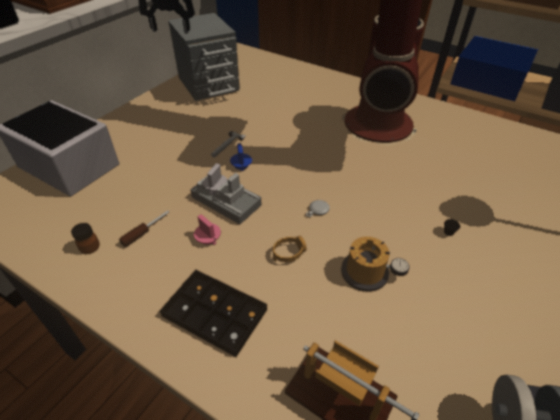

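View pics/side0.png

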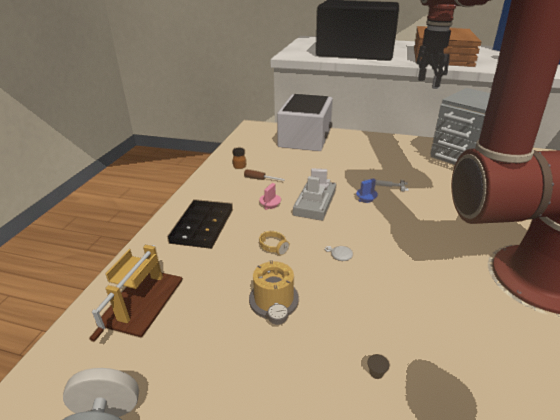

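View pics/wrist0.png

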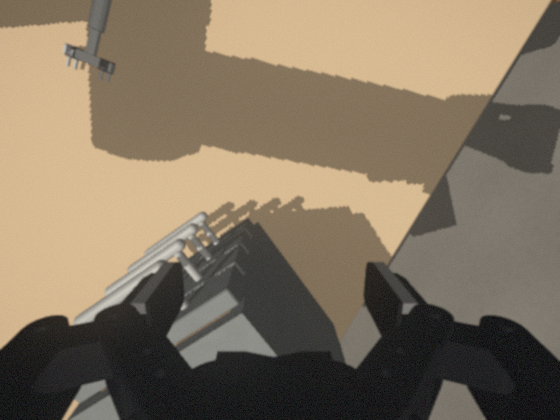

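The scene camera shows the vise with its cap at about (226,192), pink and blue decoys, and the pot at (368,260). The side camera shows the vise at (315,195) and the pot at (273,290). I'll enlarge both.

```bash
python3 - <<'E'
from h import *
def crop(f,x,y,w,h,o,s):
    im=cv2.imread('pics/'+f)[y:y+h,x:x+w]; return cv2.resize(im,None,fx=s,fy=s,interpolation=cv2.INTER_CUBIC)
a=crop('scene0.png',180,155,100,75,0,4);b=crop('scene0.png',330,225,100,75,0,4)
c=crop('side0.png',270,160,100,75,0,4);d=crop('side0.png',230,255,100,75,0,4)
cv2.imwrite('pics/c0.png',np.vstack([np.hstack([a,b]),np.hstack([c,d])]))
for n,u,v in [('scene',368,244),('side',274,270)]: print(atz(ctrl.camera_info(n),u,v,.07))
for n,u,v in [('scene',226,192),('side',315,190)]: print(atz(ctrl.camera_info(n),u,v,.05))
E
```

```text
[0.53872662 0.18955457 0.07      ]
[0.55533002 0.18848683 0.07      ]
[ 0.55386288 -0.16436014  0.05      ]
[ 0.53938378 -0.16309828  0.05      ]
```

View pics/c0.png

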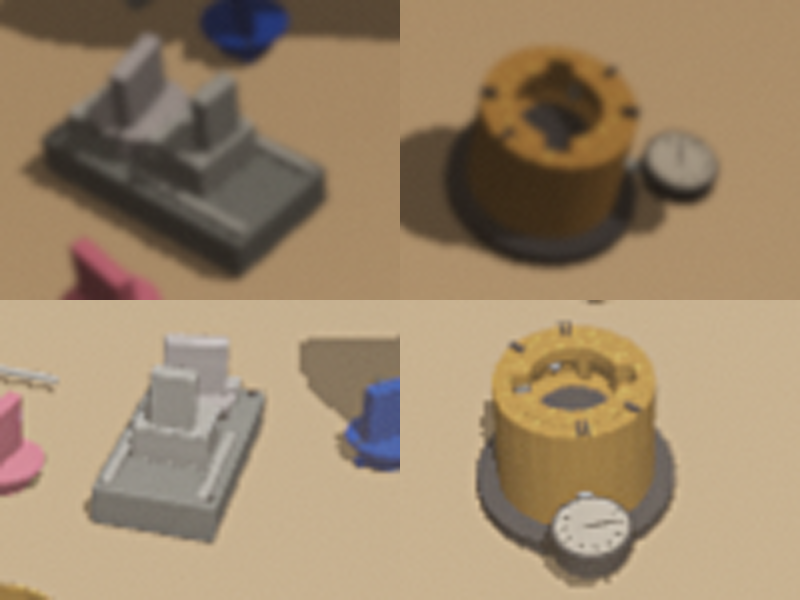

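```bash
cat >> h.py <<'E'
def plan(p,yaw=None,vs=6.0,ws=0.18,tilt=True):
    """target TCP pos, yaw = angle of tool y axis in world (mod pi), tool z down. prints rows"""
    o=ctrl.get_obs();R=tn(o);P=o['tool_pos']
    cy=np.arctan2(R[1,1],R[0,1])
    if yaw is None: yaw=cy
    else:
        while yaw-cy>np.pi/2: yaw-=np.pi
        while yaw-cy<-np.pi/2: yaw+=np.pi
    y=np.array([np.cos(yaw),np.sin(yaw),0]);z=np.array([0,0,-1.]);x=np.cross(y,z)
    Rt=np.column_stack([x,y,z]); d=np.array(p)-P; rv=Ro.from_matrix(R.T@Rt).as_rotvec()
    n=int(max(1,np.ceil(np.linalg.norm(d)*100/vs),np.ceil(np.linalg.norm(rv)/ws)))
    print('t',round(o['t'],2),'TCP',np.round(P,4),'yaw',round(cy,3),'tilt',np.round(R[:,2],4),'d',np.round(d,4),'rv',np.round(rv,3),'rows',n)
    print('total tool shift cm',np.round(R.T@d*100,2))
    rows=[]
    for i in range(n):
        Ri=R@Ro.from_rotvec(rv*i/n).as_matrix(); s=Ri.T@d/n*100
        rows.append([round(float(a),2) for a in s]+[round(float(a),3) for a in rv/n])
    for r in rows: print(r)
    return rows
E
python3 - <<'E'
from h import *
o=ctrl.get_obs();print(np.round(tn(o),3))
ci=ctrl.camera_info('wrist');print('camera rel tool',tn(o).T@(-np.array(ci['R']).T@ci['t']-o['tool_pos']))
plan([.264,-.567,.36],vs=6); plan([.52,-.14,.30],np.pi/2)
E
```

```text
[[ 0.907  0.422 -0.   ]
 [ 0.422 -0.907  0.002]
 [ 0.    -0.002 -1.   ]]
camera rel tool [ 0.06812283  0.00024079 -0.13239672]
t 0.15 TCP [ 0.2637 -0.5661  0.2413] yaw -1.135 tilt [-5.0e-04  1.5e-03 -1.0e+00] d [ 0.0003 -0.0009  0.1187] rv [-0.002 -0.    -0.   ] rows 2
total tool shift cm [-1.000e-02  7.000e-02 -1.187e+01]
[-0.0, 0.04, -5.93, -0.001, -0.0, -0.0]
[-0.0, 0.04, -5.93, -0.001, -0.0, -0.0]
t 0.15 TCP [ 0.2637 -0.5661  0.2413] yaw -1.135 tilt [-5.0e-04  1.5e-03 -1.0e+00] d [0.2563 0.4261 0.0587] rv [-0.002  0.     0.436] rows 9
total tool shift cm [ 41.22 -27.82  -5.81]
[4.58, -3.09, -0.65, -0.0, 0.0, 0.048]
[4.43, -3.31, -0.65, -0.0, 0.0, 0.048]
[4.26, -3.52, -0.65, -0.0, 0.0, 0.048]
[4.08, -3.72, -0.65, -0.0, 0.0, 0.048]
[3.9, -3.91, -0.65, -0.0, 0.0, 0.048]
[3.71, -4.1, -0.65, -0.0, 0.0, 0.048]
[3.5, -4.27, -0.65, -0.0, 0.0, 0.048]
[3.29, -4.44, -0.65, -0.0, 0.0, 0.048]
[3.07, -4.59, -0.65, -0.0, 0.0, 0.048]
```

>>> send_rows:
  series:
    - {"tz":-5}
    - {"tz":-4}
    - {"tx":4.58,"ty":-3.09,"wz":0.048}
    - {"tx":4.43,"ty":-3.31,"wz":0.048}
    - {"tx":4.26,"ty":-3.52,"wz":0.048}

```text
invalid input at $.series[0]: expected keys tx, ty, tz, wx, wy, wz, jaw
```

>>> send_rows:
  series:
    - {"tx":4.08,"ty":-3.72,"wz":0.048}
    - {"tx":3.9,"ty":-3.91,"wz":0.048}
    - {"tx":3.7,"ty":-4.1,"wz":0.048}
    - {"tx":3.5,"ty":-4.3,"wz":0.048}
    - {"tx":3.3,"ty":-4.4,"wz":0.048}

```text
invalid input at $.series[0]: expected keys tx, ty, tz, wx, wy, wz, jaw
```

```bash
python3 - <<'E'
from h import *
plan([.52,-.14,.30],np.pi/2)
E
```

```text
t 0.15 TCP [ 0.2637 -0.5661  0.2413] yaw -1.135 tilt [-5.0e-04  1.5e-03 -1.0e+00] d [0.2563 0.4261 0.0587] rv [-0.002  0.     0.436] rows 9
total tool shift cm [ 41.22 -27.82  -5.81]
[4.58, -3.09, -0.65, -0.0, 0.0, 0.048]
[4.43, -3.31, -0.65, -0.0, 0.0, 0.048]
[4.26, -3.52, -0.65, -0.0, 0.0, 0.048]
[4.08, -3.72, -0.65, -0.0, 0.0, 0.048]
[3.9, -3.91, -0.65, -0.0, 0.0, 0.048]
[3.71, -4.1, -0.65, -0.0, 0.0, 0.048]
[3.5, -4.27, -0.65, -0.0, 0.0, 0.048]
[3.29, -4.44, -0.65, -0.0, 0.0, 0.048]
[3.07, -4.59, -0.65, -0.0, 0.0, 0.048]
```

>>> send_rows:
  series:
    - {"tx":0,"ty":0,"tz":-5,"wx":0,"wy":0,"wz":0,"jaw":0}
    - {"tx":0,"ty":0,"tz":-4,"wx":0,"wy":0,"wz":0,"jaw":0}
    - {"tx":4.6,"ty":-3.1,"tz":0,"wx":0,"wy":0,"wz":0.05,"jaw":0}
    - {"tx":4.4,"ty":-3.3,"tz":0,"wx":0,"wy":0,"wz":0.05,"jaw":0}
    - {"tx":4.3,"ty":-3.5,"tz":0,"wx":0,"wy":0,"wz":0.05,"jaw":0}

```text
t: 0.78
tool_pos: [0.35, -0.4228, 0.3314]
tool_rot: [-3.105, -0.429, 0.001]
contact_force: [0.6, -0.5, 1.4]
opening: 0.0855
```

>>> send_rows:
  series:
    - {"tx":4.1,"ty":-3.7,"tz":0,"wx":0,"wy":0,"wz":0.05,"jaw":0}
    - {"tx":3.9,"ty":-3.9,"tz":0,"wx":0,"wy":0,"wz":0.05,"jaw":0}
    - {"tx":3.7,"ty":-4.1,"tz":0,"wx":0,"wy":0,"wz":0.05,"jaw":0}
    - {"tx":3.5,"ty":-4.3,"tz":0,"wx":0,"wy":0,"wz":0.05,"jaw":0}
    - {"tx":3.3,"ty":-4.4,"tz":0,"wx":0,"wy":0,"wz":0.05,"jaw":0}

```text
t: 1.4
tool_pos: [0.5009, -0.1812, 0.3316]
tool_rot: [-3.134, -0.022, 0.002]
contact_force: [0.1, -0.0, -0.8]
opening: 0.0854
```

```bash
python3 - <<'E'
from h import *
plan([.52,-.14,.30],np.pi/2)
E
```

```text
t 1.4 TCP [ 0.5009 -0.1812  0.3316] yaw -1.556 tilt [-0.0015  0.0075 -1.    ] d [ 0.0191  0.0412 -0.0316] rv [-0.008  0.001  0.014] rows 1
total tool shift cm [ 1.97 -4.07  3.18]
[1.97, -4.07, 3.18, -0.008, 0.001, 0.014]
```

>>> send_rows:
  series:
    - {"tx":2.0,"ty":-4.0,"tz":3.2,"wx":-0.008,"wy":0,"wz":0.014,"jaw":0}
    - {"tx":0,"ty":0,"tz":0,"wx":0,"wy":0,"wz":0,"jaw":0}

```text
t: 1.65
tool_pos: [0.5218, -0.1362, 0.2986]
tool_rot: [3.141, 0.008, -0.003]
contact_force: [-0.4, -0.1, -1.2]
opening: 0.0857
```

```bash
python3 - <<'E'
from h import *
save('wrist','w1.png'); print(ctrl.get_obs()['tool_pos'])
im=cv2.imread('pics/w1.png'); cv2.imwrite('pics/w1b.png',cv2.resize(im,None,fx=1.4,fy=1.4,interpolation=cv2.INTER_CUBIC))
E
```

```text
[ 0.52231732 -0.13778461  0.30094059]
```

View pics/w1b.png

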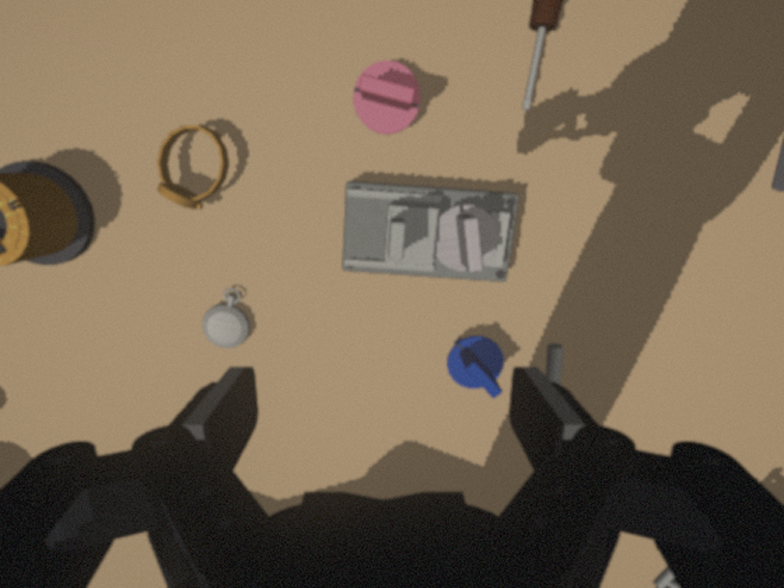

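The wrist view shows the vise at about (308,165) in raw pixels, with the tab on the left and the cap bar on the right. The pot is at the left edge. I'll crop in.

```bash
python3 - <<'E'
from h import *
im=cv2.imread('pics/w1.png')[120:210,235:380]; cv2.imwrite('pics/w1c.png',cv2.resize(im,None,fx=5.5,fy=5.5,interpolation=cv2.INTER_CUBIC))
E
```

```text
(no output)
```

View pics/w1c.png

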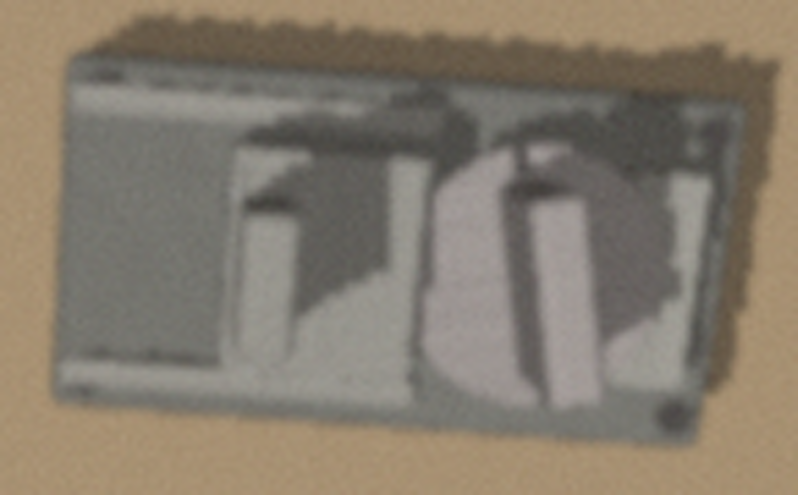

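```bash
python3 - <<'E'
from h import *
ci=ctrl.camera_info('wrist')
def W(pts,z): return np.array([atz(ci,235+x/5.5,120+y/5.5,z) for x,y in pts])
B=W([(72,62),(745,100),(697,442),(52,402)],.03);print(np.round(B,4).tolist())
print('lens',[np.linalg.norm(B[i,:2]-B[i-1,:2]).round(4) for i in range(4)])
for n,p,z in [('tab',[(245,212),(297,212),(293,365),(240,362)],.097),('bar',[(530,197),(583,200),(603,400),(548,405)],.09)]:
    C=W(p,z);print(n,np.round(C.mean(0),4),'long yaw',np.arctan2(*(C[0]+C[1]-C[2]-C[3])[[1,0]]),'size',np.linalg.norm(C[0]-C[1]),np.linalg.norm(C[1]-C[2]))
d=B[0]-B[1];print('yaw vise y',np.arctan2(d[1],d[0]));d=B[3]-B[2];print(np.arctan2(d[1],d[0]));d=B[0]-B[3];print('x yaw',np.arctan2(d[1],d[0]));
E
```

```text
[[0.586, -0.1063, 0.03], [0.5777, -0.2638, 0.03], [0.4954, -0.2592, 0.03], [0.5053, -0.0997, 0.03]]
lens [np.float64(0.081), np.float64(0.1578), np.float64(0.0824), np.float64(0.1598)]
tab [ 0.5428 -0.1502  0.097 ] long yaw -0.018317482442577956 size 0.010344096208941353 0.030846270448764725
bar [ 0.5391 -0.2118  0.09  ] long yaw 0.15119074147223435 size 0.010794721184539422 0.041868048853823246
yaw vise y 1.518179351110832
1.5090710917647405
x yaw -0.08130942376522912
```

```bash
python3 - <<'E'
from h import *
print(np.round(ctrl.get_obs()['q'],3))
plan([.5429,-.1505,.15],1.513)
E
```

```text
[-3.950e-01 -1.810e-01  1.739e+00 -1.000e-03  1.581e+00  1.172e+00]
t 1.7 TCP [ 0.5223 -0.1378  0.3009] yaw -1.567 tilt [ 0.0018 -0.0022 -1.    ] d [ 0.0206 -0.0127 -0.1509] rv [ 0.002 -0.002  0.061] rows 3
total tool shift cm [ 2.03  1.25 15.1 ]
[0.68, 0.42, 5.03, 0.001, -0.001, 0.02]
[0.69, 0.4, 5.03, 0.001, -0.001, 0.02]
[0.7, 0.39, 5.03, 0.001, -0.001, 0.02]
```

>>> send_rows:
  series:
    - {"tx":0.7,"ty":0.4,"tz":5.0,"wx":0,"wy":0,"wz":0.02,"jaw":0.5}
    - {"tx":0.7,"ty":0.4,"tz":5.0,"wx":0,"wy":0,"wz":0.02,"jaw":0.5}
    - {"tx":0.7,"ty":0.4,"tz":5.0,"wx":0,"wy":0,"wz":0.02,"jaw":0.5}
    - {"tx":0,"ty":0,"tz":0,"wx":0,"wy":0,"wz":0,"jaw":0.5}

```text
t: 2.2
tool_pos: [0.5459, -0.157, 0.1538]
tool_rot: [3.132, -0.099, 0.018]
contact_force: [-0.0, 0.2, -0.4]
opening: 0.0429
```

```bash
python3 - <<'E'
from h import *
save('wrist','w2.png')
im=cv2.imread('pics/w2.png'); cv2.imwrite('pics/w2b.png',cv2.resize(im,None,fx=1.4,fy=1.4,interpolation=cv2.INTER_CUBIC))
plan([.5429,-.1505,.078],1.513)
ci=ctrl.camera_info('wrist')
for x in (-15,15):
  for y in (-6,6):
    c=np.array([.5429,-.1505]);e=np.array([np.cos(-.058),np.sin(-.058)]);f=np.array([-e[1],e[0]]);q=c+e*x/1e3+f*y/1e3
    print(np.round(1.4*np.array(proj(ci,[q[0],q[1],.097]))))
E
```

```text
t 2.25 TCP [ 0.5477 -0.1577  0.1573] yaw -1.634 tilt [ 0.0164 -0.0104 -0.9998] d [-0.0048  0.0072 -0.0793] rv [ 0.009 -0.017 -0.005] rows 2
total tool shift cm [-0.66 -0.76  7.91]
[-0.33, -0.38, 3.96, 0.005, -0.009, -0.003]
[-0.3, -0.36, 3.96, 0.005, -0.009, -0.003]
[379. 367.]
[355. 368.]
[379. 309.]
[353. 309.]
```

View pics/w2b.png

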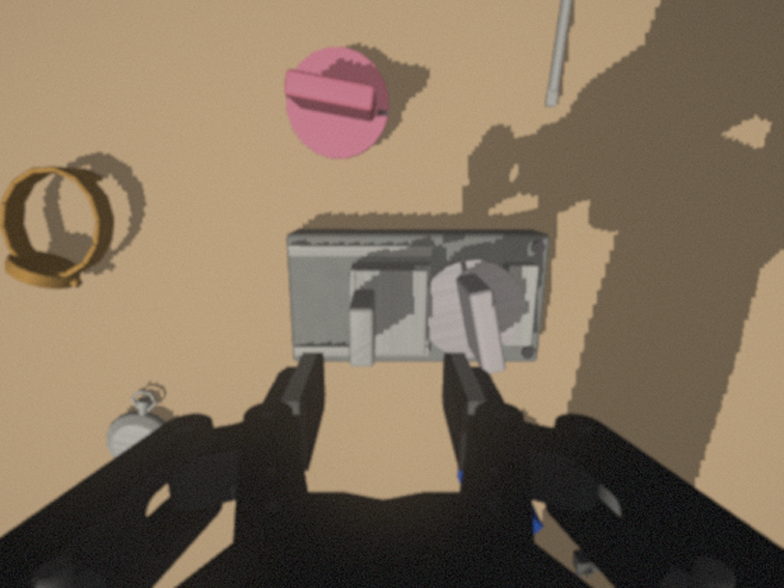

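The tab top spans about x 350–374 in the enlarged view, so it sits about 2 mm further to +y than I estimated. I'll go down on it.

>>> send_rows:
  series:
    - {"tx":-0.7,"ty":-1.0,"tz":0,"wx":0.009,"wy":-0.017,"wz":-0.005,"jaw":0.5}
    - {"tx":0,"ty":0,"tz":3,"wx":0,"wy":0,"wz":0,"jaw":0.5}

```text
t: 2.5
tool_pos: [0.5457, -0.1494, 0.1364]
tool_rot: [3.135, -0.092, 0.021]
contact_force: [0.2, -0.4, 0.7]
opening: 0.0425
```

```bash
python3 - <<'E'
from h import *
plan([.5430,-.1485,.078],1.513,vs=2)
E
```

```text
t 2.5 TCP [ 0.5457 -0.1494  0.1364] yaw -1.629 tilt [ 0.0131 -0.0055 -0.9999] d [-0.0027  0.0009 -0.0584] rv [ 0.005 -0.013 -0.001] rows 3
total tool shift cm [-0.35 -0.1   5.84]
[-0.12, -0.03, 1.95, 0.002, -0.004, -0.0]
[-0.11, -0.03, 1.95, 0.002, -0.004, -0.0]
[-0.1, -0.03, 1.95, 0.002, -0.004, -0.0]
```

>>> send_rows:
  series:
    - {"tx":-0.1,"ty":-0.1,"tz":2,"wx":0.004,"wy":-0.01,"wz":0,"jaw":0.5}
    - {"tx":-0.1,"ty":0,"tz":2,"wx":0.003,"wy":-0.01,"wz":0,"jaw":0.5}
    - {"tx":0,"ty":0,"tz":1.2,"wx":0,"wy":0,"wz":0,"jaw":0.5}
    - {"tx":0,"ty":0,"tz":0,"wx":0,"wy":0,"wz":0,"jaw":0.5}

```text
t: 3.0
tool_pos: [0.5452, -0.1483, 0.0855]
tool_rot: [-3.138, 0.09, 0.007]
contact_force: [0.2, -0.2, -0.7]
opening: 0.0425
```

```bash
python3 - <<'E'
from h import *
plan([.5430,-.1485,.078],1.513,vs=2)
a=save('wrist','w3.png');b=save('side','s3.png')
cv2.imwrite('pics/w3b.png',np.hstack([cv2.resize(a[180:360,150:380],(560,438)),cv2.resize(b[150:230,270:350],(438,438))])[:,:,::-1][:,:800*2])
E
```

```text
t 3.0 TCP [ 0.5452 -0.1483  0.0855] yaw -1.628 tilt [-0.0041  0.002  -1.    ] d [-0.0022 -0.0002 -0.0075] rv [-0.002  0.004  0.   ] rows 1
total tool shift cm [-0.21  0.03  0.75]
[-0.21, 0.03, 0.75, -0.002, 0.004, 0.0]
```

View pics/w3b.png

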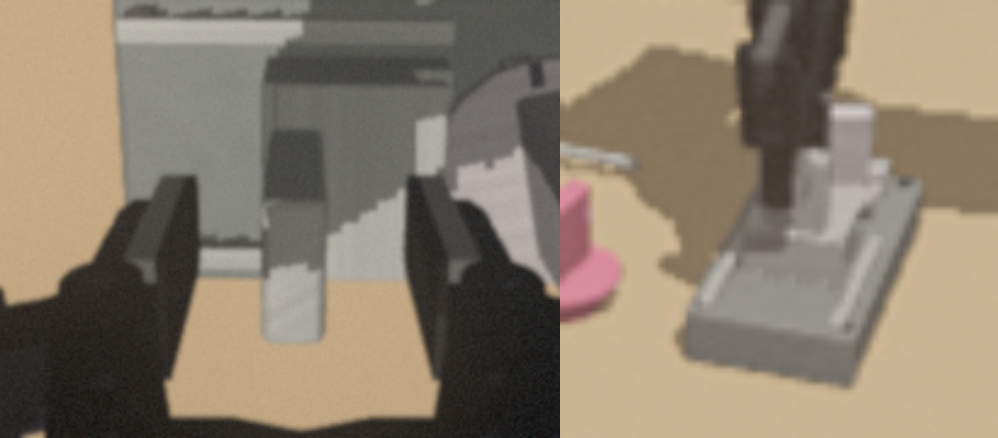

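The tab is centred between the fingers. I'll go down the last few millimetres and pinch.

>>> send_rows:
  series:
    - {"tx":-0.1,"ty":-0.1,"tz":0.8,"wx":0,"wy":0,"wz":0,"jaw":0.5}
    - {"tx":0,"ty":0,"tz":0.3,"wx":0,"wy":0,"wz":0,"jaw":0.7}
    - {"tx":0,"ty":0,"tz":0,"wx":0,"wy":0,"wz":0,"jaw":1}
    - {"tx":0,"ty":0,"tz":0,"wx":0,"wy":0,"wz":0,"jaw":1}
    - {"tx":0,"ty":0,"tz":0,"wx":0,"wy":0,"wz":0,"jaw":1}
  squeeze: 25

```text
t: 3.72
tool_pos: [0.5458, -0.1477, 0.0765]
tool_rot: [-3.14, 0.092, -0.0]
contact_force: [0.2, -0.2, -0.1]
opening: 0.0117
```

>>> send_rows:
  series:
    - {"tx":0,"ty":0,"tz":0,"wx":0,"wy":0,"wz":0,"jaw":1}

```text
t: 3.85
tool_pos: [0.5458, -0.1477, 0.0765]
tool_rot: [-3.14, 0.093, -0.0]
contact_force: [0.8, 0.5, -1.2]
opening: 0.0113
```

>>> send_rows:
  series:
    - {"tx":0,"ty":-1.0,"tz":0,"wx":0,"wy":0,"wz":0,"jaw":1}
    - {"tx":0,"ty":-1.0,"tz":0,"wx":0,"wy":0,"wz":0,"jaw":1}
    - {"tx":0,"ty":-1.0,"tz":0,"wx":0,"wy":0,"wz":0,"jaw":1}
    - {"tx":0,"ty":-0.5,"tz":0,"wx":0,"wy":0,"wz":0,"jaw":1}
    - {"tx":0,"ty":0,"tz":0,"wx":0,"wy":0,"wz":0,"jaw":1}

```text
t: 4.47
tool_pos: [0.5482, -0.1113, 0.0765]
tool_rot: [3.138, -0.092, 0.002]
contact_force: [0.1, -3.2, -2.2]
opening: 0.0119
```

>>> send_rows:
  series:
    - {"tx":0,"ty":0,"tz":0,"wx":0,"wy":0,"wz":0,"jaw":0.6}
    - {"tx":0,"ty":0,"tz":0,"wx":0,"wy":0,"wz":0,"jaw":0.6}
    - {"tx":0,"ty":0,"tz":-3,"wx":0,"wy":0,"wz":0,"jaw":0.6}
    - {"tx":-2,"ty":4,"tz":-6,"wx":0,"wy":0,"wz":0,"jaw":0.5}
    - {"tx":-2,"ty":4,"tz":-3,"wx":0,"wy":0,"wz":0,"jaw":0.5}

```text
t: 5.1
tool_pos: [0.5053, -0.1811, 0.1881]
tool_rot: [-3.137, 0.082, 0.009]
contact_force: [0.5, 0.2, -0.4]
opening: 0.0428
```

```bash
python3 - <<'E'
from h import *
plan([.5391,-.2118,.15],1.57+.15)
a=save('wrist','w4.png');cv2.imwrite('pics/w4b.png',cv2.resize(a[100:300,180:440],None,fx=3,fy=3,interpolation=cv2.INTER_CUBIC)[:,:,::-1])
E
```

```text
t 5.1 TCP [ 0.5053 -0.1811  0.1881] yaw -1.623 tilt [-0.0058  0.0033 -1.    ] d [ 0.0338 -0.0307 -0.0381] rv [-0.004  0.006 -0.201] rows 2
total tool shift cm [3.56 2.9  3.78]
[1.78, 1.45, 1.89, -0.002, 0.003, -0.101]
[1.62, 1.62, 1.9, -0.002, 0.003, -0.101]
```

View pics/w4b.png

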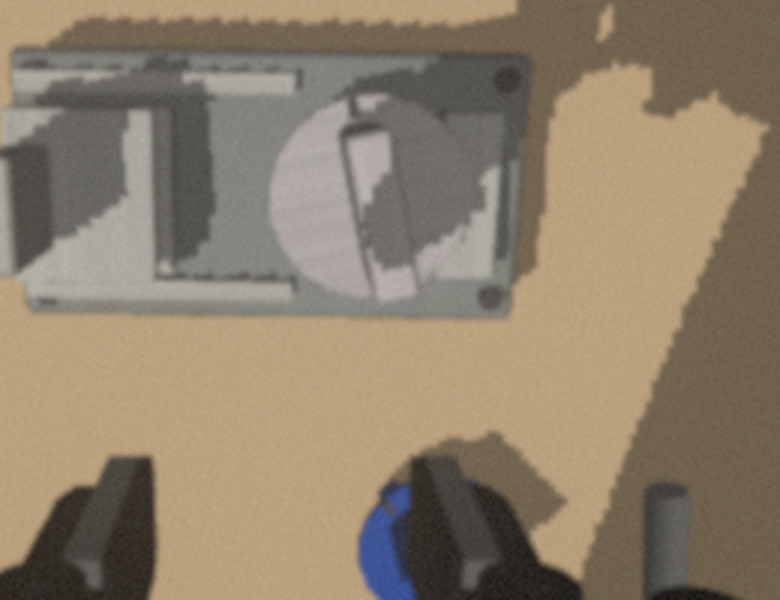

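The jaw is well open and the cap is still standing. The bar-top corners are at crop positions (345,133), (388,130), (416,292) and (377,301).

```bash
python3 - <<'E'
from h import *
ci=ctrl.camera_info('wrist')
C=np.array([atz(ci,180+x/3,100+y/3,.09) for x,y in [(345,133),(388,130),(416,292),(377,301)]])
print(C.mean(0),np.linalg.norm(C[0]-C[1]),np.linalg.norm(C[1]-C[2]))
e=C[0]+C[1]-C[2]-C[3];y=np.arctan2(e[1],e[0]);print(y)
c=C.mean(0)
plan([c[0],c[1],.14],y+np.pi/2)
E
```

```text
[ 0.53798414 -0.21482992  0.09      ] 0.010788560785643836 0.04251136334398139
0.15193253722469915
t 5.15 TCP [ 0.5048 -0.186   0.192 ] yaw -1.627 tilt [-0.003  -0.0027 -1.    ] d [ 0.0332 -0.0289 -0.052 ] rv [ 0.003  0.003 -0.208] rows 2
total tool shift cm [3.49 2.68 5.2 ]
[1.75, 1.34, 2.6, 0.001, 0.002, -0.104]
[1.59, 1.52, 2.6, 0.001, 0.002, -0.104]
```

>>> send_rows:
  series:
    - {"tx":1.7,"ty":1.2,"tz":2.0,"wx":0,"wy":0,"wz":-0.1,"jaw":0.5}
    - {"tx":1.6,"ty":1.3,"tz":2.0,"wx":0,"wy":0,"wz":-0.1,"jaw":0.5}
    - {"tx":0,"ty":0,"tz":0,"wx":0,"wy":0,"wz":0,"jaw":0.5}
    - {"tx":0,"ty":0,"tz":0,"wx":0,"wy":0,"wz":0,"jaw":0.5}

```text
t: 5.65
tool_pos: [0.5388, -0.2139, 0.1557]
tool_rot: [3.129, 0.228, 0.004]
contact_force: [1.3, 0.5, -0.5]
opening: 0.0428
```

```bash
python3 - <<'E'
from h import *
a=save('wrist','w5.png');cv2.imwrite('pics/w5b.png',cv2.resize(a[150:350,180:440],None,fx=3,fy=3,interpolation=cv2.INTER_CUBIC)[:,:,::-1])
plan([.5391,-.2118,.07],1.57+.152,vs=2)
E
```

```text
t 5.7 TCP [ 0.5387 -0.2138  0.1556] yaw -1.425 tilt [ 0.0029 -0.0044 -1.    ] d [ 0.0004  0.002  -0.0856] rv [ 0.005 -0.002 -0.006] rows 5
total tool shift cm [ 0.05 -0.24  8.56]
[0.01, -0.05, 1.71, 0.001, -0.0, -0.001]
[0.01, -0.05, 1.71, 0.001, -0.0, -0.001]
[0.01, -0.04, 1.71, 0.001, -0.0, -0.001]
[0.01, -0.04, 1.71, 0.001, -0.0, -0.001]
[0.01, -0.04, 1.71, 0.001, -0.0, -0.001]
```

View pics/w5b.png

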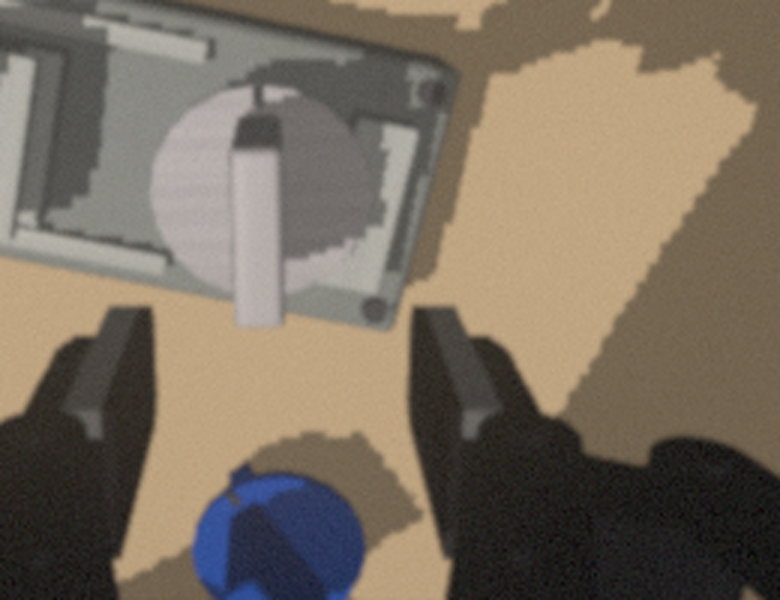

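The bar is nearly vertical in the tool view. Its top corners in the crop are (232,150), (280,150), (283,325) and (235,325).

```bash
python3 - <<'E'
from h import *
ci=ctrl.camera_info('wrist')
C=np.array([atz(ci,180+x/3,150+y/3,.09) for x,y in [(232,150),(280,150),(283,325),(235,326)]])
print(C.mean(0),np.linalg.norm(C[0]-C[1]),np.linalg.norm(C[1]-C[2]))
e=C[0]+C[1]-C[2]-C[3];y=np.arctan2(e[1],e[0]);print(y)
c=C.mean(0)
plan([c[0],c[1],.068],y+np.pi/2,vs=2)
E
```

```text
[ 0.53844603 -0.20927862  0.09      ] 0.010692407932271022 0.042260208526951434
0.15365520586546
t 5.7 TCP [ 0.5387 -0.2138  0.1556] yaw -1.425 tilt [ 0.0029 -0.0044 -1.    ] d [-0.0003  0.0045 -0.0876] rv [ 0.005 -0.002 -0.008] rows 5
total tool shift cm [ 0.02 -0.5   8.76]
[0.0, -0.1, 1.75, 0.001, -0.0, -0.002]
[0.0, -0.1, 1.75, 0.001, -0.0, -0.002]
[0.01, -0.1, 1.75, 0.001, -0.0, -0.002]
[0.01, -0.09, 1.75, 0.001, -0.0, -0.002]
[0.01, -0.09, 1.75, 0.001, -0.0, -0.002]
```

>>> send_rows:
  series:
    - {"tx":0,"ty":-0.5,"tz":2,"wx":0.005,"wy":-0.002,"wz":-0.008,"jaw":0.5}
    - {"tx":0,"ty":0,"tz":2,"wx":0,"wy":0,"wz":0,"jaw":0.5}
    - {"tx":0,"ty":0,"tz":2,"wx":0,"wy":0,"wz":0,"jaw":0.5}
    - {"tx":0,"ty":0,"tz":1.5,"wx":0,"wy":0,"wz":0,"jaw":0.5}
    - {"tx":0,"ty":0,"tz":0,"wx":0,"wy":0,"wz":0,"jaw":0.5}

```text
t: 6.32
tool_pos: [0.5361, -0.2063, 0.0743]
tool_rot: [-3.13, -0.242, 0.004]
contact_force: [0.1, 0.9, 0.8]
opening: 0.0427
```

```bash
python3 - <<'E'
from h import *
plan([.5384,-.2093,.066],1.5708+.1535,vs=2)
a=save('wrist','w6.png');b=save('side','s6.png')
cv2.imwrite('pics/w6b.png',np.hstack([cv2.resize(a[180:380,150:410],(520,400)),cv2.resize(b[150:230,270:320],(250,400))])[:,:,::-1])
E
```

```text
t 6.33 TCP [ 0.5361 -0.2063  0.0743] yaw -1.416 tilt [-0.0024  0.0022 -1.    ] d [ 0.0023 -0.003  -0.0083] rv [-0.003  0.002  0.001] rows 1
total tool shift cm [0.18 0.33 0.83]
[0.18, 0.33, 0.83, -0.003, 0.002, 0.001]
```

View pics/w6b.png

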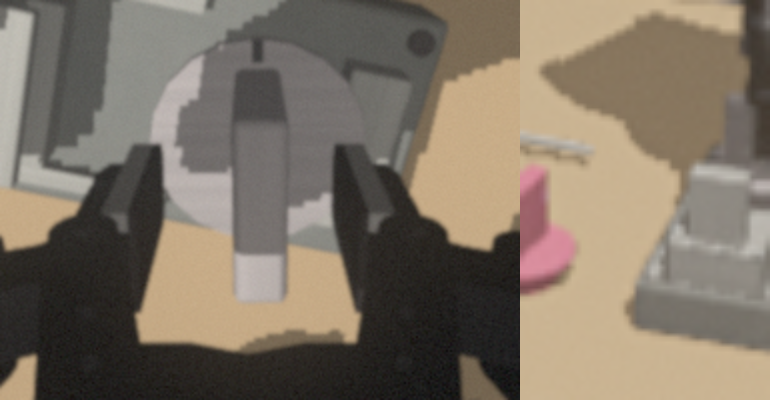

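>>> send_rows:
  series:
    - {"tx":0.2,"ty":0.3,"tz":0.8,"wx":-0.003,"wy":0.002,"wz":0,"jaw":0.5}
    - {"tx":0,"ty":0,"tz":0,"wx":0,"wy":0,"wz":0,"jaw":0.5}

```text
t: 6.68
tool_pos: [0.541, -0.2105, 0.0695]
tool_rot: [3.128, 0.242, 0.009]
contact_force: [-0.1, -0.1, -0.7]
opening: 0.0425
```

>>> send_rows:
  series:
    - {"tx":0,"ty":0,"tz":0,"wx":0,"wy":0,"wz":0,"jaw":0.7}
    - {"tx":0,"ty":0,"tz":0,"wx":0,"wy":0,"wz":0,"jaw":1}
    - {"tx":0,"ty":0,"tz":0,"wx":0,"wy":0,"wz":0,"jaw":1}
    - {"tx":0,"ty":0,"tz":0,"wx":0,"wy":0,"wz":0,"jaw":1}
  squeeze: 50

```text
t: 7.18
tool_pos: [0.5414, -0.2099, 0.0703]
tool_rot: [3.129, 0.241, 0.01]
contact_force: [-0.3, 0.3, -0.0]
opening: 0.0115
```

```bash
python3 - <<'E'
from h import *
plan([.5384,-.2093,.066],1.5708+.1535,vs=2)
a=save('wrist','w7.png')
cv2.imwrite('pics/w7b.png',cv2.resize(a[120:380,150:410],(600,600))[:,:,::-1])
E
```

```text
t 7.17 TCP [ 0.5414 -0.2099  0.0703] yaw -1.417 tilt [ 0.0065 -0.0024 -1.    ] d [-0.003   0.0006 -0.0043] rv [ 0.003 -0.006  0.   ] rows 1
total tool shift cm [-0.29 -0.1   0.42]
[-0.29, -0.1, 0.42, 0.003, -0.006, 0.0]
```

View pics/w7b.png

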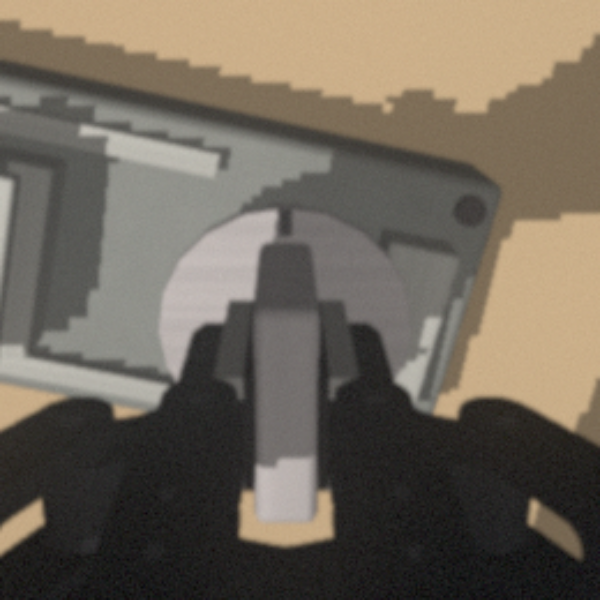

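Gripped, with the opening at 11.5 mm. I'll work out the cap's offset in the tool frame from the bar ends.

```bash
python3 - <<'E'
from h import *
ci=ctrl.camera_info('wrist');s=260/600
C=np.array([atz(ci,150+x*s,120+y*s,.09) for x,y in [(255,308),(320,308),(318,516),(256,521)]])
o=ctrl.get_obs();R=tn(o)
print((C-o['tool_pos'])@R*1000, ((C.mean(0)-o['tool_pos'])@R*1000))
ob=[]
# refine pot estimate from scene+side: gather later
E
```

```text
[[ 19.61232046  -4.78667474 -19.65670201]
 [ 19.57927205   6.48958314 -19.61896174]
 [-22.84981439   6.61279761 -19.87471268]
 [-23.91365295  -5.14682582 -19.92070171]] [ -1.89296871   0.79222005 -19.76776954]
```

>>> send_rows:
  series:
    - {"tx":0,"ty":0,"tz":-1.5,"wx":0,"wy":0,"wz":0,"jaw":1}
    - {"tx":0,"ty":0,"tz":-2,"wx":0,"wy":0,"wz":0,"jaw":1}
    - {"tx":0,"ty":0,"tz":-2,"wx":0,"wy":0,"wz":0,"jaw":1}
    - {"tx":0,"ty":0,"tz":-4,"wx":0,"wy":0,"wz":0,"jaw":1}
    - {"tx":0,"ty":0,"tz":-4,"wx":0,"wy":0,"wz":0,"jaw":1}

```text
t: 7.85
tool_pos: [0.5386, -0.2092, 0.2098]
tool_rot: [3.131, 0.241, 0.003]
contact_force: [0.7, -1.3, -1.4]
opening: 0.0111
```

```bash
python3 - <<'E'
from h import *
a=save('scene','sc8.png')
cv2.imwrite('pics/sc8b.png',cv2.resize(a[60:260,150:410],(780,600))[:,:,::-1])
plan([.47,.19,.24],1.5708+.1535,vs=5)
# pot orientation estimate
def P(n,x,y,x0,y0): return atz(ctrl.camera_info(n),x0+x/4,y0+y/4,.07)
# side ribs singles (z~.0725): (517-400,347-300),(632-400,408-300)
s=[atz(ctrl.camera_info('side'),230+x/4,255+y/4,.0725) for x,y in [(117,47),(232,108)]]
d=[atz(ctrl.camera_info('side'),230+x/4,255+y/4,.0725) for x,y in [(165,28),(182,128)]]
print('side single',s,np.arctan2(*(s[1]-s[0])[[1,0]]),np.mean(s,0)); print('double',np.arctan2(*(d[1]-d[0])[[1,0]]),np.mean(d,0))
c=ctrl.camera_info('scene')
for nm,l in [('a',[(488-400,93),(632-400,112)]),('b',[(510-400,134),(612-400,72)]),('notch',[(563-400,72),(560-400,142)])]:
  s=[atz(c,330+x/4,225+y/4,.0725) for x,y in l];print(nm,np.arctan2(*(s[1]-s[0])[[1,0]]),np.mean(s,0),np.linalg.norm(s[1]-s[0]))
E
```

```text
t 7.9 TCP [ 0.5413 -0.2106  0.2172] yaw -1.417 tilt [ 0.0112 -0.0063 -0.9999] d [-0.0713  0.4006  0.0228] rv [ 0.008 -0.01   0.   ] rows 9
total tool shift cm [ -0.88 -40.66  -2.61]
[-0.1, -4.52, -0.29, 0.001, -0.001, 0.0]
[-0.1, -4.52, -0.29, 0.001, -0.001, 0.0]
[-0.1, -4.52, -0.28, 0.001, -0.001, 0.0]
[-0.1, -4.52, -0.28, 0.001, -0.001, 0.0]
[-0.1, -4.52, -0.27, 0.001, -0.001, 0.0]
[-0.1, -4.52, -0.27, 0.001, -0.001, 0.0]
[-0.1, -4.52, -0.27, 0.001, -0.001, 0.0]
[-0.1, -4.52, -0.26, 0.001, -0.001, 0.0]
[-0.1, -4.52, -0.26, 0.001, -0.001, 0.0]
side single [array([0.58480073, 0.18906327, 0.0725    ]), array([0.52064866, 0.21657881, 0.0725    ])] 2.736413869915285 [0.55272469 0.20282104 0.0725    ]
double 1.9572260858985375 [0.55284042 0.20234989 0.0725    ]
a 1.9685255159647521 [0.55485325 0.20033702 0.0725    ] 0.0710184614916096
b 2.74762509402491 [0.55422612 0.20128903 0.0725    ] 0.06987507530940032
notch 0.3770269074279379 [0.55663771 0.20211981 0.0725    ] 0.04560723126042655
```

View pics/sc8b.png

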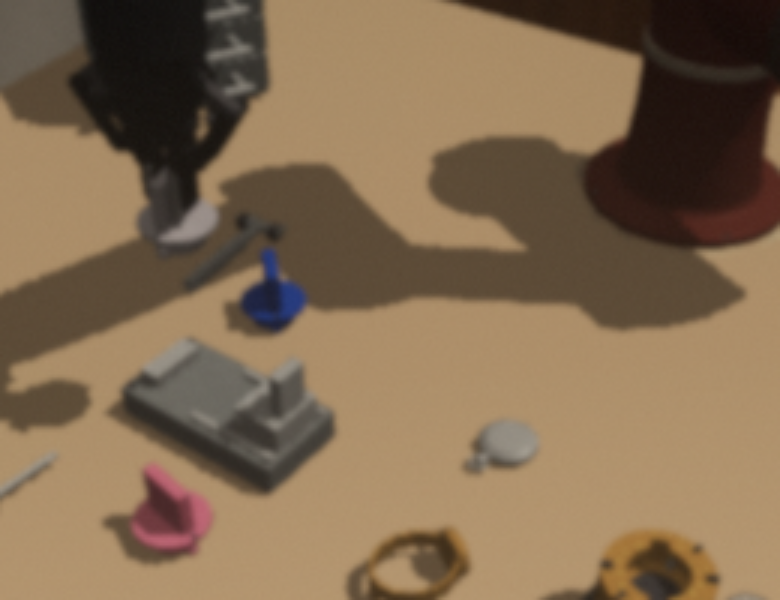

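The cap is out. Both cameras put the pot at about (0.554, 0.202), with notch yaw about 0.39 and ribs about −0.40. I'll move beside the pot for a close wrist view.

>>> send_rows:
  series:
    - {"tx":-0.1,"ty":-4.6,"tz":-0.4,"wx":0.004,"wy":-0.005,"wz":0,"jaw":1}
    - {"tx":-0.1,"ty":-5.0,"tz":-0.4,"wx":0.004,"wy":-0.005,"wz":0,"jaw":1}
    - {"tx":-0.1,"ty":-5.0,"tz":-0.4,"wx":0,"wy":0,"wz":-0.05,"jaw":1}
    - {"tx":0.1,"ty":-5.0,"tz":-0.4,"wx":0,"wy":0,"wz":-0.05,"jaw":1}
    - {"tx":0.2,"ty":-5.0,"tz":-0.3,"wx":0,"wy":0,"wz":-0.05,"jaw":1}

```text
t: 8.52
tool_pos: [0.4978, 0.0337, 0.2456]
tool_rot: [3.099, 0.47, 0.023]
contact_force: [-0.2, 1.0, -1.6]
opening: 0.011
```

```bash
python3 - <<'E'
from h import *
plan([.47,.17,.24],1.5708+.39,vs=5)
E
```

```text
t 8.53 TCP [0.4978 0.0337 0.2456] yaw -1.27 tilt [ 0.0156 -0.0051 -0.9999] d [-0.0278  0.1363 -0.0056] rv [ 0.01  -0.013 -0.089] rows 3
total tool shift cm [  1.38 -13.84   0.44]
[0.46, -4.61, 0.15, 0.003, -0.004, -0.03]
[0.6, -4.6, 0.16, 0.003, -0.004, -0.03]
[0.74, -4.58, 0.17, 0.003, -0.004, -0.03]
```

>>> send_rows:
  series:
    - {"tx":0.4,"ty":-4.5,"tz":0.2,"wx":0.004,"wy":-0.006,"wz":-0.03,"jaw":1}
    - {"tx":0.5,"ty":-4.5,"tz":0.2,"wx":0.004,"wy":-0.006,"wz":-0.03,"jaw":1}
    - {"tx":0.5,"ty":-4.0,"tz":0.2,"wx":0.003,"wy":-0.004,"wz":-0.03,"jaw":1}
    - {"tx":0,"ty":0,"tz":0,"wx":0,"wy":0,"wz":0,"jaw":1}
    - {"tx":0,"ty":0,"tz":0,"wx":0,"wy":0,"wz":0,"jaw":1}

```text
t: 9.15
tool_pos: [0.4675, 0.1675, 0.2457]
tool_rot: [3.078, 0.623, 0.013]
contact_force: [0.3, -0.7, -2.5]
opening: 0.0113
```

```bash
python3 - <<'E'
from h import *
plan([.5537,.2017,.15],1.5708+.39,vs=5)
a=save('wrist','w9.png')
cv2.imwrite('pics/w9b.png',cv2.resize(a,(784,588))[:,:,::-1])
plan([.5537,.2017,.15],1.5708+.39,vs=5)
E
```

```text
t 9.15 TCP [0.4675 0.1675 0.2457] yaw -1.172 tilt [ 8.1e-03  7.0e-04 -1.0e+00] d [ 0.0862  0.0342 -0.0957] rv [ 0.002 -0.008  0.009] rows 3
total tool shift cm [9.2  0.18 9.65]
[3.07, 0.06, 3.22, 0.001, -0.003, 0.003]
[3.07, 0.05, 3.21, 0.001, -0.003, 0.003]
[3.08, 0.05, 3.2, 0.001, -0.003, 0.003]
t 9.2 TCP [0.4676 0.1674 0.2457] yaw -1.172 tilt [ 0.0079  0.001  -1.    ] d [ 0.0861  0.0343 -0.0957] rv [ 0.002 -0.008  0.009] rows 3
total tool shift cm [9.19 0.16 9.64]
[3.06, 0.05, 3.21, 0.001, -0.003, 0.003]
[3.07, 0.05, 3.21, 0.001, -0.003, 0.003]
[3.08, 0.04, 3.2, 0.001, -0.003, 0.003]
```

View pics/w9b.png

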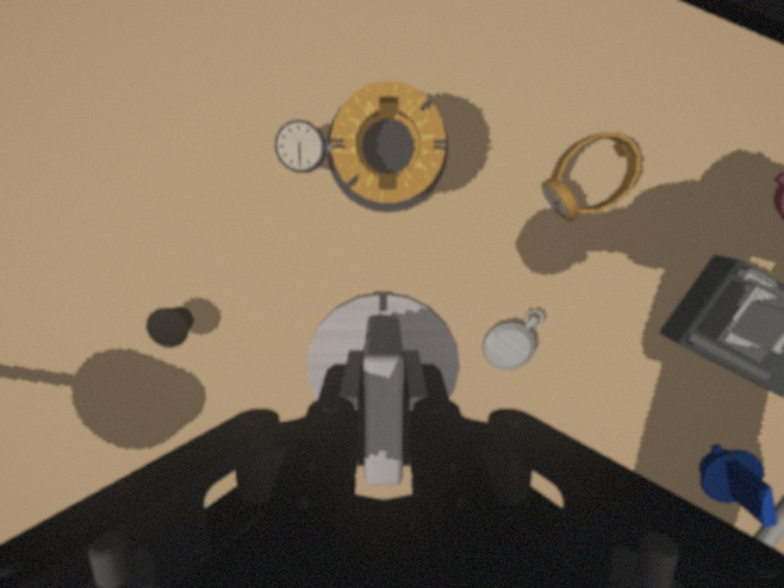

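The pot shows clearly at about (388,143). Its notches lie along the tool x axis, and the flange circle is at about (383,360). I'll enlarge it to measure.

```bash
python3 - <<'E'
from h import *
a=cv2.imread('pics/w9.png')
cv2.imwrite('pics/w9c.png',cv2.resize(a[45:165,215:335],(800,800),interpolation=cv2.INTER_CUBIC)[:600])
cv2.imwrite('pics/w9d.png',cv2.resize(a[200:300,205:345],(784,560),interpolation=cv2.INTER_CUBIC))
E
```

```text
(no output)
```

View pics/w9c.png

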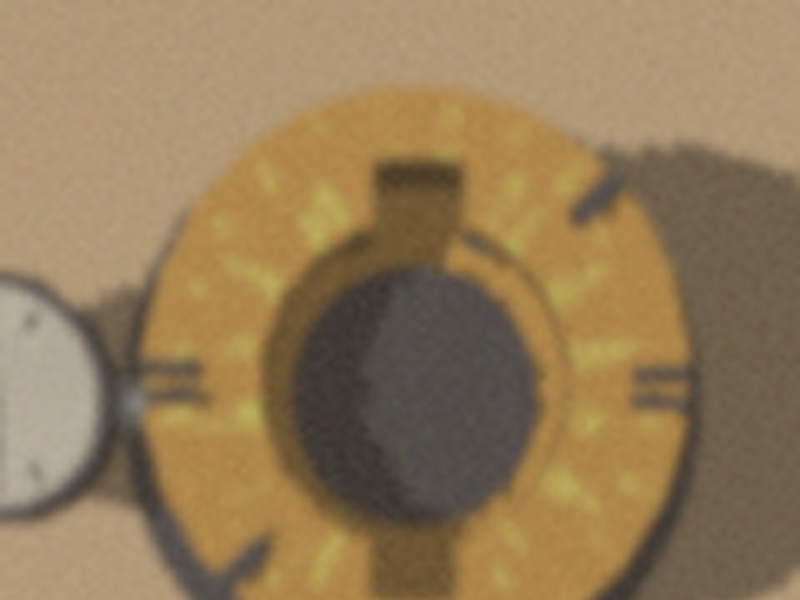

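View pics/w9d.png

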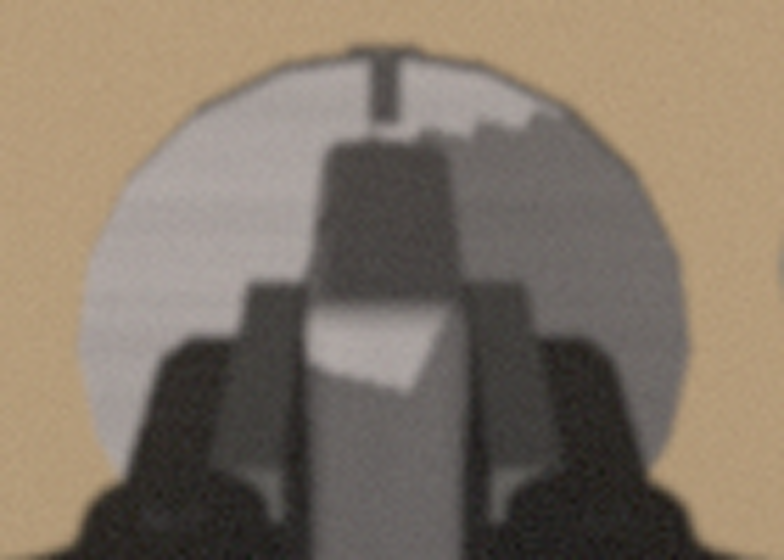

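```bash
python3 - <<'E'
from h import *
from scipy.optimize import least_squares
ci=ctrl.camera_info('wrist');o=ctrl.get_obs();R=tn(o);P=o['tool_pos'];k=800/120
def W(p,z): return atz(ci,215+p[0]/k,45+p[1]/k,z)
for nm,p,q in [('double',(172,383),(662,389)),('single',(600,198),(247,568))]:
    a,b=W(p,.0725),W(q,.0725);print(nm,(a+b)/2,'yaw',np.arctan2(*(b-a)[[1,0]]),np.linalg.norm(b-a))
E=np.array([W(p,.07) for p in [(140,350),(690,350),(410,85),(200,210),(600,140),(250,155)]])
f=least_squares(lambda c:np.hypot(E[:,0]-c[0],E[:,1]-c[1])-.039,E.mean(0)[:2]);print('rim',f.x,np.round(f.fun*1000,1))
n1=W((419,163),.07);n2=W((413,500),.07);print('notch line yaw',np.arctan2(*(n1-n2)[[1,0]]))
# flange in tool frame plane
def T(p,zt):
    oo,d=ray(ci,205+p[0]/5.6,200+p[1]/5.6);oo=R.T@(oo-P);d=R.T@d;return oo+d*(zt-oo[2])/d[2]
pts=[(85,340),(683,345),(132,188),(203,113),(283,70),(487,76),(567,111),(631,186),(674,265),(90,265)]
F=np.array([T(p,.0203) for p in pts])
g=least_squares(lambda c:np.hypot(F[:,0]-c[0],F[:,1]-c[1])-c[2],[0,0,.03]);print('flange centre tool',g.x,np.round(g.fun*1000,1))
g=least_squares(lambda c:np.hypot(F[:,0]-c[0],F[:,1]-c[1])-.03,[0,0]);print('flange centre tool',g.x,np.round(g.fun*1000,1))
B=[T(p,-.0197) for p in [(308,308),(465,308)]];print('bar far end',B)
E
```

```text
double [0.55378012 0.19868395 0.0725    ] yaw -1.1848257905431756 0.06976785537176877
single [0.55375803 0.19831606 0.0725    ] yaw 2.7493419804106063 0.07048499837492435
rim [0.55468526 0.19844808] [ 1.4 -0.3 -0.3 -0.5  1.3 -0.8]
notch line yaw 0.3816626541938857
flange centre tool [-0.00260456  0.00016881  0.02916048] [-0.1  0.1 -0.3 -0.   0.3 -0.2  0.3 -0.4  0.1  0.3]
flange centre tool [-0.00374367  0.000166  ] [-0.9 -0.7 -0.5  0.   0.5  0.1  0.4 -0.6 -0.4 -0.2]
bar far end [array([ 0.01883692, -0.00517006, -0.0197    ]), array([ 0.01881989,  0.00606543, -0.0197    ])]
```

```bash
python3 - <<'E'
from h import *
plan([.5564,.2006,.125],1.5708+.389,vs=5)
E
```

```text
t 9.2 TCP [0.4676 0.1674 0.2457] yaw -1.172 tilt [ 0.0079  0.001  -1.    ] d [ 0.0888  0.0332 -0.1207] rv [ 0.002 -0.008  0.01 ] rows 4
total tool shift cm [ 9.38  0.36 12.15]
[2.35, 0.09, 3.04, 0.001, -0.002, 0.002]
[2.35, 0.09, 3.03, 0.001, -0.002, 0.002]
[2.36, 0.08, 3.03, 0.001, -0.002, 0.002]
[2.36, 0.08, 3.02, 0.001, -0.002, 0.002]
```

>>> send_rows:
  series:
    - {"tx":4.7,"ty":0.2,"tz":1.5,"wx":0.002,"wy":-0.006,"wz":0.005,"jaw":1}
    - {"tx":4.7,"ty":0.2,"tz":2,"wx":0,"wy":-0.004,"wz":0.004,"jaw":1}
    - {"tx":0,"ty":0,"tz":4,"wx":0,"wy":0,"wz":0,"jaw":1}
    - {"tx":0,"ty":0,"tz":3,"wx":0,"wy":0,"wz":0,"jaw":1}
    - {"tx":0,"ty":0,"tz":0,"wx":0,"wy":0,"wz":0,"jaw":1}

```text
t: 9.82
tool_pos: [0.5625, 0.1946, 0.1415]
tool_rot: [3.083, 0.592, 0.005]
contact_force: [1.1, 0.9, -1.6]
opening: 0.0114
```

```bash
python3 - <<'E'
from h import *
plan([.5564,.2006,.120],1.5708+.389,vs=2)
E
```

```text
t 9.82 TCP [0.5625 0.1946 0.1415] yaw -1.191 tilt [ 0.0034 -0.0014 -1.    ] d [-0.0061  0.006  -0.0215] rv [ 0.003 -0.003 -0.01 ] rows 2
total tool shift cm [-0.35 -0.8   2.15]
[-0.18, -0.4, 1.07, 0.001, -0.001, -0.005]
[-0.17, -0.4, 1.07, 0.001, -0.001, -0.005]
```

>>> send_rows:
  series:
    - {"tx":-0.3,"ty":-0.7,"tz":0.8,"wx":0.002,"wy":-0.003,"wz":-0.01,"jaw":1}
    - {"tx":0,"ty":0,"tz":1.0,"wx":0,"wy":0,"wz":0,"jaw":1}
    - {"tx":0,"ty":0,"tz":0,"wx":0,"wy":0,"wz":0,"jaw":1}
    - {"tx":0,"ty":0,"tz":0,"wx":0,"wy":0,"wz":0,"jaw":1}

```text
t: 10.32
tool_pos: [0.5595, 0.1997, 0.1274]
tool_rot: [3.082, 0.606, 0.011]
contact_force: [0.7, 0.4, -2.1]
opening: 0.0114
```

```bash
python3 - <<'E'
from h import *
plan([.5564,.2006,.120],1.5708+.389,vs=2)
a=save('wrist','w10.png');b=save('side','s10.png');c=save('scene','c10.png')
plan([.5564,.2006,.120],1.5708+.389,vs=2)
cv2.imwrite('pics/w10b.png',np.hstack([cv2.resize(x,(390,390),interpolation=cv2.INTER_CUBIC) for x in (b[215:315,225:325],c[195:295,320:420])])[:,:,::-1])
cv2.imwrite('pics/w10c.png',cv2.resize(a[120:320,160:400],(720,600),interpolation=cv2.INTER_CUBIC)[:,:,::-1])
E
```

```text
t 10.32 TCP [0.5595 0.1997 0.1274] yaw -1.183 tilt [ 6.9e-03  9.0e-04 -1.0e+00] d [-0.0031  0.0009 -0.0074] rv [ 0.002 -0.007 -0.001] rows 1
total tool shift cm [-0.26 -0.2   0.74]
[-0.26, -0.2, 0.74, 0.002, -0.007, -0.001]
t 10.47 TCP [0.5594 0.1997 0.1272] yaw -1.183 tilt [ 6.4e-03  7.0e-04 -1.0e+00] d [-0.003   0.0009 -0.0072] rv [ 0.002 -0.006 -0.001] rows 1
total tool shift cm [-0.24 -0.2   0.71]
[-0.24, -0.2, 0.71, 0.002, -0.006, -0.001]
```

View pics/w10b.png

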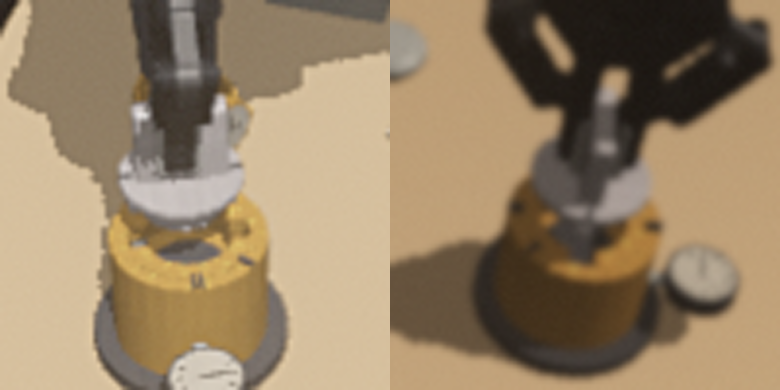

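View pics/w10c.png

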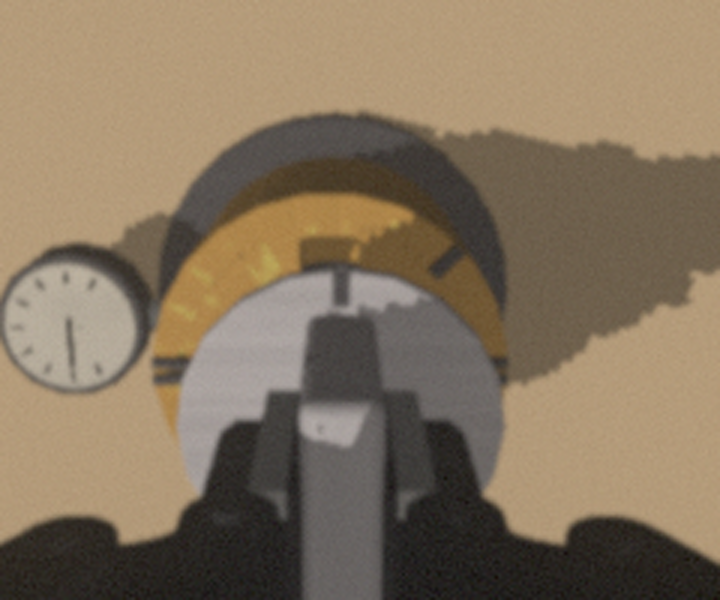

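```bash
python3 - <<'E'
from h import *
from scipy.optimize import least_squares
ci=ctrl.camera_info('wrist');o=ctrl.get_obs();R=tn(o);P=o['tool_pos']
W=lambda p,z: atz(ci,160+p[0]/3,120+p[1]/3,z)
fl=np.array([W(p,.1069) for p in [(182,400),(502,405),(200,345),(235,300),(280,277),(310,270),(375,270),(410,278),(450,305),(485,350)]])
rm=np.array([W(p,.07) for p in [(160,340),(180,290),(215,240),(255,210),(300,195),(340,192),(380,200),(420,217),(460,253),(490,305),(505,350)]])
def fit(E,r):
    g=least_squares(lambda c:np.hypot(E[:,0]-c[0],E[:,1]-c[1])-r,E.mean(0)[:2]);return g.x,np.round(g.fun*1e3,1)
f,r=fit(fl,.03),fit(rm,.039);print('wrist flange',f,'rim',r)
d=np.append(r[0]-f[0],0);print('tool shift mm',R.T@d*1e3)
# side / scene : predicted outlines
for n,x0,y0,off in [('side',225,215,0),('scene',320,195,390)]:
    c=ctrl.camera_info(n)
    for nm,ctr,z,rad in [('flange',f[0],.1069,.03),('rim',r[0],.07,.039)]:
        t=np.linspace(0,2*np.pi,200);q=np.array([proj(c,[ctr[0]+rad*np.cos(a),ctr[1]+rad*np.sin(a),z]) for a in t])
        q=(q-[x0,y0])*3.9+[off,0];print(n,nm,'x',q[:,0].min(),q[:,0].max(),'y',q[:,1].min(),q[:,1].max())
E
```

```text
wrist flange (array([0.55705076, 0.19831005]), array([-0.8, -0.6, -0.4,  0.4,  0.1, -0.1,  0. ,  0.4, -0.1, -0.5])) rim (array([0.5534056 , 0.19901681]), array([-0.7, -1.4, -0.5,  0.4,  0.7,  0.8,  0.4,  0.2, -0.7, -1.4, -0.4]))
tool shift mm [-3.10622354 -2.03409565 -0.02292333]
side flange x 117.53068887388744 243.64877960702964 y 129.68489020146143 211.9784164913016
side rim x 109.25107648527845 268.948947001789 y 176.93312506991083 286.26091507245485
scene flange x 529.0887992463843 651.5086789935597 y 128.95472664421496 220.52791424628876
scene rim x 506.17325629377046 659.856161945947 y 160.11472515965232 278.18482594377076
```

Wrist-relative fit: shift the tool by about (−2.8, −2.1) mm. The side and scene outlines agree with this to about 1 mm. I'll shift and then descend slowly, watching the force.

>>> send_rows:
  series:
    - {"tx":-0.28,"ty":-0.2,"tz":0.4,"wx":0,"wy":0,"wz":0,"jaw":1}
    - {"tx":0,"ty":0,"tz":0.4,"wx":0,"wy":0,"wz":0,"jaw":1}
    - {"tx":0,"ty":0,"tz":0.2,"wx":0,"wy":0,"wz":0,"jaw":1}
    - {"tx":0,"ty":0,"tz":0,"wx":0,"wy":0,"wz":0,"jaw":1}

```text
t: 10.98
tool_pos: [0.5558, 0.2006, 0.1165]
tool_rot: [3.082, 0.606, 0.01]
contact_force: [0.3, -0.2, -2.0]
opening: 0.0113
```

```bash
python3 - <<'E'
from h import *
plan([.5566,.2008,.094],1.5708+.389,vs=2)
E
```

```text
t 10.97 TCP [0.5558 0.2006 0.1165] yaw -1.182 tilt [ 6.4e-03  7.0e-04 -1.0e+00] d [ 0.0008  0.0002 -0.0225] rv [ 0.002 -0.006 -0.001] rows 2
total tool shift cm [0.07 0.01 2.25]
[0.04, 0.0, 1.12, 0.001, -0.003, -0.0]
[0.04, 0.01, 1.12, 0.001, -0.003, -0.0]
```

>>> send_rows:
  series:
    - {"tx":0,"ty":0,"tz":0.5,"wx":0,"wy":0,"wz":0,"jaw":1}
    - {"tx":0,"ty":0,"tz":0.4,"wx":0,"wy":0,"wz":0,"jaw":1}
    - {"tx":0,"ty":0,"tz":0.3,"wx":0,"wy":0,"wz":0,"jaw":1}
    - {"tx":0,"ty":0,"tz":0,"wx":0,"wy":0,"wz":0,"jaw":1}

```text
t: 11.48
tool_pos: [0.5558, 0.2005, 0.1034]
tool_rot: [3.082, 0.606, 0.01]
contact_force: [-1.0, -0.8, -2.1]
opening: 0.0114
```

```bash
python3 - <<'E'
from h import *
o=ctrl.get_obs();print(o['contact_force'],o['wrist_torque'])
plan([.5558,.2005,.094],1.5708+.389,vs=2)
a=save('wrist','w11.png');b=save('side','s11.png')
cv2.imwrite('pics/w11b.png',np.hstack([cv2.resize(x,(390,390),interpolation=cv2.INTER_CUBIC) for x in (b[215:315,225:325],a[120:320,170:370])])[:,:,::-1])
E
```

```text
[-1.02562528 -0.75840663 -2.09148428] [ 0.00572875 -0.00956921  0.02482048]
t 11.47 TCP [0.5558 0.2005 0.1034] yaw -1.182 tilt [ 6.1e-03  6.0e-04 -1.0e+00] d [-0.     -0.     -0.0094] rv [ 0.002 -0.006 -0.001] rows 1
total tool shift cm [-0.01  0.    0.94]
[-0.01, 0.0, 0.94, 0.002, -0.006, -0.001]
```

View pics/w11b.png

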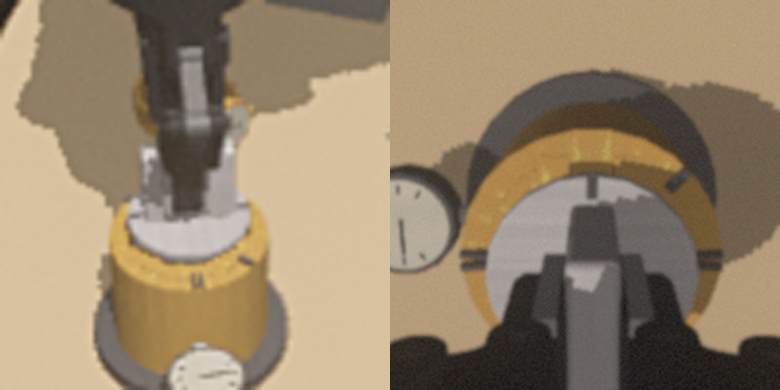

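The lugs are about 7 mm below the rim with no contact force. I'll carry on to seating.

>>> send_rows:
  series:
    - {"tx":0,"ty":0,"tz":0.4,"wx":0,"wy":0,"wz":0,"jaw":1}
    - {"tx":0,"ty":0,"tz":0.4,"wx":0,"wy":0,"wz":0,"jaw":1}
    - {"tx":0,"ty":0,"tz":0,"wx":0,"wy":0,"wz":0,"jaw":1}

```text
t: 11.95
tool_pos: [0.5563, 0.2006, 0.0955]
tool_rot: [3.082, 0.606, 0.011]
contact_force: [0.5, 0.1, -2.3]
opening: 0.0113
```

```bash
python3 - <<'E'
from h import *
o=ctrl.get_obs();print(o['tool_pos'],o['contact_force'],o['wrist_torque'])
E
```

```text
[0.55628592 0.2006265  0.09553154] [ 0.4851572   0.07616611 -2.2933708 ] [-0.04869173  0.03081089 -0.04195326]
```

>>> send_rows:
  series:
    - {"tx":0,"ty":0,"tz":0.15,"wx":0,"wy":0,"wz":0,"jaw":1}
    - {"tx":0,"ty":0,"tz":0,"wx":0,"wy":0,"wz":0,"jaw":1}

```text
t: 12.2
tool_pos: [0.5566, 0.2008, 0.0943]
tool_rot: [3.082, 0.606, 0.013]
contact_force: [-0.3, 0.1, -1.8]
opening: 0.0113
```

>>> send_rows:
  series:
    - {"tx":0,"ty":0,"tz":0.15,"wx":0,"wy":0,"wz":0,"jaw":1}

```text
t: 12.32
tool_pos: [0.5568, 0.2009, 0.0942]
tool_rot: [3.082, 0.606, 0.012]
contact_force: [-5.5, -0.6, 10.2]
opening: 0.0114
```

```bash
python3 - <<'E'
from h import *
o=ctrl.get_obs();print(o['tool_pos'],o['contact_force'],o['wrist_torque'])
plan([.5558,.2005,.094],1.5708+.389,vs=2)
E
```

```text
[0.55682266 0.20089315 0.09421485] [-5.54479568 -0.64236223 10.2187594 ] [-0.34334139  0.90388083 -0.0613385 ]
t 12.32 TCP [0.5568 0.2009 0.0942] yaw -1.182 tilt [ 0.0078  0.0011 -1.    ] d [-0.001  -0.0004 -0.0002] rv [ 0.002 -0.008 -0.001] rows 1
total tool shift cm [-0.11 -0.    0.02]
[-0.11, -0.0, 0.02, 0.002, -0.008, -0.001]
```

Seated: z is 0.0942 as predicted, and the force is up to +10 N. I'll relax and start turning clockwise about the cap axis in small steps.

>>> send_rows:
  series:
    - {"tx":-0.03,"ty":0,"tz":-0.02,"wx":0,"wy":-0.004,"wz":0,"jaw":1}
    - {"tx":0,"ty":0,"tz":0,"wx":0,"wy":0,"wz":0,"jaw":1}
  squeeze: 60

```text
t: 12.58
tool_pos: [0.5567, 0.2008, 0.0945]
tool_rot: [3.081, 0.606, 0.007]
contact_force: [0.9, 0.2, -1.5]
opening: 0.0112
```

>>> send_rows:
  series:
    - {"tx":0,"ty":0.03,"tz":0,"wx":0,"wy":0,"wz":0.08,"jaw":1}
    - {"tx":0,"ty":0.03,"tz":0,"wx":0,"wy":0,"wz":0.08,"jaw":1}

```text
t: 12.82
tool_pos: [0.5572, 0.2006, 0.0944]
tool_rot: [-3.122, -0.351, -0.009]
contact_force: [0.1, 1.1, -0.7]
opening: 0.0106
```

```bash
cat > st.py <<'E'
from h import *
o=ctrl.get_obs();R=tn(o);x=np.arctan2(R[1,0],R[0,0])
c=o['tool_pos']+R@[-.0028,0,0]
print('t',o['t'],'xyaw',round(x,3),'left to -0.393:',round(x+.393,3),'cap',np.round(c,4),'TCPz',o['tool_pos'][2],'tilt',np.round(R[:,2],4),'F',np.round(o['contact_force'],1),'M',np.round(o['wrist_torque'],2),'op',o['opening'])
E
python3 st.py
```

```text
t 12.825 xyaw 0.224 left to -0.393: 0.617 cap [0.5544 0.2    0.0943] TCPz 0.094355617155022 tilt [ 5.5e-03  7.0e-04 -1.0e+00] F [ 0.1  1.1 -0.7] M [0.25 0.04 0.11] op 0.01063564642711623
```

>>> send_rows:
  series:
    - {"tx":0,"ty":0.03,"tz":0,"wx":0,"wy":0,"wz":0.08,"jaw":1}
    - {"tx":0,"ty":0.03,"tz":0,"wx":0,"wy":0,"wz":0.08,"jaw":1}
    - {"tx":0,"ty":0.03,"tz":0,"wx":0,"wy":0,"wz":0.08,"jaw":1}

```text
t: 13.2
tool_pos: [0.5572, 0.2, 0.0944]
tool_rot: [-3.14, 0.036, -0.008]
contact_force: [0.0, -0.0, -0.3]
opening: 0.0111
```

```bash
python3 st.py
```

```text
t 13.2 xyaw -0.023 left to -0.393: 0.37 cap [0.5544 0.2001 0.0944] TCPz 0.09438679396426518 tilt [ 0.0053  0.001  -1.    ] F [ 0.  -0.  -0.3] M [-0.01  0.09  0.12] op 0.01111714443963856
```

>>> send_rows:
  series:
    - {"tx":0,"ty":0.03,"tz":0,"wx":0,"wy":0,"wz":0.08,"jaw":1}
    - {"tx":0,"ty":0.03,"tz":0,"wx":0,"wy":0,"wz":0.08,"jaw":1}
    - {"tx":0,"ty":0.03,"tz":0,"wx":0,"wy":0,"wz":0.08,"jaw":1}
    - {"tx":0,"ty":0.03,"tz":0,"wx":0,"wy":0,"wz":0.06,"jaw":1}
    - {"tx":0,"ty":0,"tz":0,"wx":0,"wy":0,"wz":0,"jaw":1}

```text
t: 13.82
tool_pos: [0.5569, 0.1992, 0.0944]
tool_rot: [-3.097, 0.516, -0.007]
contact_force: [-1.1, -0.5, 0.5]
opening: 0.0112
```

```bash
python3 st.py; python3 - <<'E'
from h import *
a=save('wrist','w12.png');b=save('side','s12.png')
cv2.imwrite('pics/w12b.png',np.hstack([cv2.resize(x,(390,390),interpolation=cv2.INTER_CUBIC) for x in (b[215:315,225:325],a[120:320,170:370])])[:,:,::-1])
E
```

```text
t 13.825 xyaw -0.33 left to -0.393: 0.063 cap [0.5543 0.2001 0.0944] TCPz 0.09440648421645804 tilt [ 0.0049  0.001  -1.    ] F [-1.1 -0.5  0.5] M [-0.09  0.18  0.07] op 0.011172984097101874
```

View pics/w12b.png

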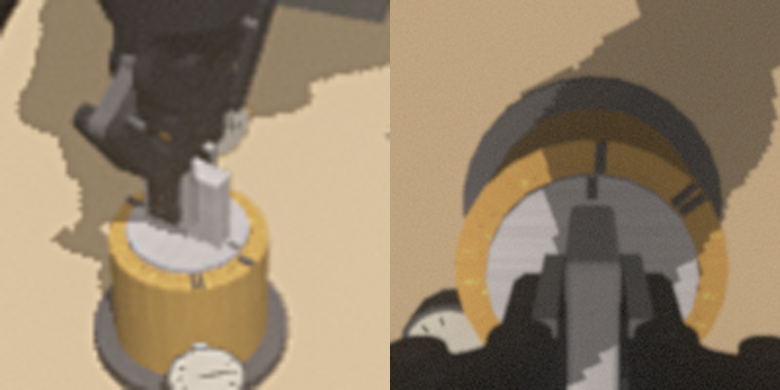

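The flange mark at (592,185) sits just left of the single rib at (600,157), which leaves about 0.06 rad to turn.

>>> send_rows:
  series:
    - {"tx":0,"ty":0.02,"tz":0,"wx":0,"wy":0,"wz":0.06,"jaw":1}
    - {"tx":0,"ty":0,"tz":0,"wx":0,"wy":0,"wz":0.01,"jaw":1}
    - {"tx":0,"ty":0,"tz":0,"wx":0,"wy":0,"wz":0,"jaw":1}
    - {"tx":0,"ty":0,"tz":0,"wx":0,"wy":0,"wz":0,"jaw":1}

```text
t: 14.42
tool_pos: [0.5569, 0.199, 0.0944]
tool_rot: [-3.078, 0.62, -0.007]
contact_force: [-0.7, 0.2, 0.7]
opening: 0.0112
```

```bash
python3 st.py; python3 - <<'E'
from h import *
a=save('wrist','w13.png');b=save('scene','c13.png');s=save('side','s13.png')
cv2.imwrite('pics/w13b.png',np.hstack([cv2.resize(a[120:320,170:370],(400,400),interpolation=cv2.INTER_CUBIC),cv2.resize(s[130:330,200:400],(400,400))])[:,:,::-1])
cv2.imwrite('pics/c13b.png',b[:,:,::-1])
E
python3 st.py
```

```text
t 14.425 xyaw -0.398 left to -0.393: -0.005 cap [0.5543 0.2001 0.0944] TCPz 0.09439715886088831 tilt [ 5.e-03  8.e-04 -1.e+00] F [-0.7  0.2  0.7] M [-0.02  0.19  0.14] op 0.011167904882569538
t 14.575 xyaw -0.398 left to -0.393: -0.005 cap [0.5543 0.2001 0.0944] TCPz 0.09442666525494743 tilt [ 5.1e-03  9.0e-04 -1.0e+00] F [-0.3  0.3  0.3] M [-0.07  0.11  0.14] op 0.011028318275355204
```

View pics/w13b.png

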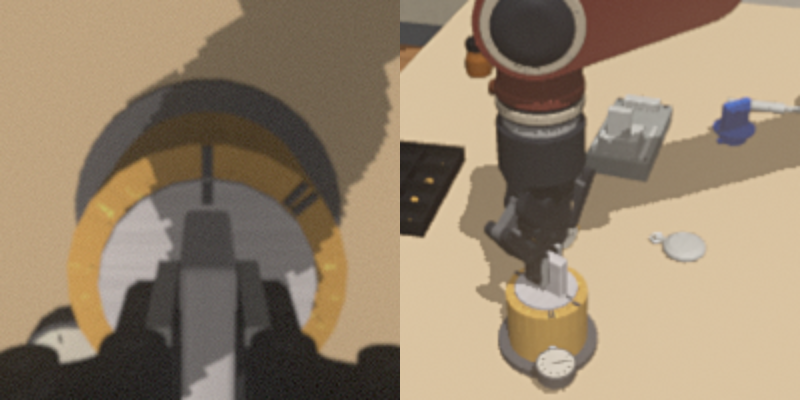

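View pics/c13b.png

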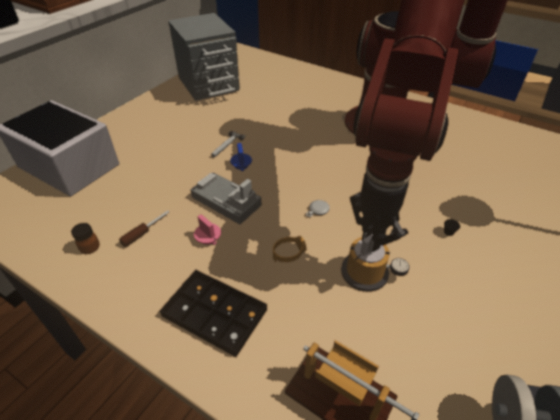

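The flange mark (207,195) is in line with the single rib (207,170). The pose is steady, and the 0.14 N m wrist moment matches the spring. The bystanders are where they were and the vise is open, so I'm handing in.

```bash
python3 -c "
from h import *
print(ctrl.finish_job())"; python3 st.py
```

```text
the job is handed in; nothing more can be done
None
the job is handed in; nothing more can be done
```

I slid the vise jaw open by about 36 mm and lifted the cap out by its bar. I then lowered it into the pot with its lugs through the notches and turned it clockwise to the single ribs. The job was handed in at about 14.6 s with the cap still gripped at 60 N; `finish_job()` gives no verdict.

**Last checks before handing in:**
- **Turn:** the bar yaw was −0.398 rad, against about −0.393 measured for the ribs. In the wrist picture the flange mark lines up with a single rib.
- **Seating:** the gripper height was 94.4 mm, matching the 94.3 mm expected for a seated flange.
- **Spring:** the wrist moment about the vertical was about 0.14 N m, which fits the spring's 0.15 N m at the vent position.
- **Grip:** the finger opening was steady at about 11 mm, and the pose did not change between two readings 0.15 s apart.
- **Surroundings:** the scene picture showed the vise open and the other things where they had been.

**Disagreement and limit:** the cameras disagreed by about 3 mm on the pot's y position. I aligned on the relative wrist view, and the cap went in with no side force until it seated. The follower angle can't be read directly, so I inferred it from the yaw and the moment.

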